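# Ratchet the small bench press down on a glued printing block

### The arm

A 6-joint arm with a two-finger parallel gripper is mounted at the origin on the work surface. World frame = base frame: x ahead of the robot, y to its left, z up, the work surface at z = 0. Lengths are in m, angles in rad, forces in N, time in s.
With the tool pointing down it reaches from about 0.25 to 0.775 m from the base axis. Payload 4 kg.
Tool frame: the origin (TCP) lies between the finger pads; the fingertips stand 22 mm ahead of it and the grasp point (between the pads) lies 3 mm ahead of it (robot.tips_ahead is the distance from the TCP to the fingertips, in m); x points along the fingers, y is the direction in which the jaws open and shut, and the axes are right-handed (so a half turn about x gives the same grasp; the last joint's range is limited). The gripper opens to 94 mm and grips with 3 to 60 N. Pads are 16 mm wide; open, the fingers measure 119 mm over their backs; the gripper's body (75 mm by 177 mm) begins 78 mm behind the grasp point.
Start: joints at [1.14, 0.087, 1.371, -0, 1.684, -0.103], TCP at [0.177, 0.521, 0.228] pointing down, gripper open.
Joint ranges: [-3.1, 3.1], [-0.76, 2.03], [0.27, 2.55], [-1.08, 4.22], [0.17, 2.65], [-2.57, 2.57]. Speed limits (rad/s): [2.79, 2.79, 3.14, 3.14, 3.14, 3.14].

### API

Orientations are given as a 3x3 rotation matrix whose columns are the frame's x, y, z axes.
In Python, from rig import robot gives the robot as it stands.
- The arm moves only by the tool servo_tool, never from a script. Its argument "rows" is one flat list of numbers, 7 for each row, row after row: the shift along the tool's x, y, z in m, then the turn, a rotation vector about the tool's x, y, z in degrees, then the opening, from 0 (shut) to 1 (fully open). A call has 1 to 12 rows; each row is the pose to reach, as a shift and turn from the pose commanded when the call began, along the tool's axes at that moment; what a row does not reach only later rows make up. A row lasts 1/8 s, in which the tool goes at most 62.5 mm and 10.7 degrees, less where a joint would pass 70% of its speed; a pose out of reach is approached as far as the arm can. A call with a gripper value outside its range is refused whole. The fingers move at their own pace and stop on an object; "squeeze" is the grip in N (left out, the last holds). Time passes only in rows, so rows that repeat a pose let the fingers close. It gives the time, the measured TCP pose, the force and the opening at its end, in the units of the state.
- robot.state(): the state, without advancing time (a new reading comes with each control period).
- robot.grab_frame(name): name is "scene" or "top" or "wrist"; returns the picture (400x640x3 uint8, blue, green, red); there is no depth.
- robot.camera_params(name): a dict with "fx", "fy", "cx", "cy" (pixels), "xyz" and "attitude" of the camera in the world. Camera axes: x right, y down, z forward; pixel columns grow to the right and rows downward; lengths in m; the calibration is good to about 2 mm. The wrist camera is an equidistant fisheye: a pixel r from the principal point sees the ray r / f radians off the axis. A picture is of the moment at which its call begins: read the wrist's pose just before it. camera_params takes no time and is no camera call; for the wrist camera it gives the pose at the moment of the call.
- robot.finish_job(): hands the job in, once; it reports no verdict.
The state is a dict: "clock": time; "joints": joint angles; "dq": joint speeds; "joint_torque": joint torques, N m; "tcp_pos": TCP position; "orientation": TCP orientation; "contact_force": force on the tool from outside, world axes, zero at the start; "wrist_torque": the same for the moment, N m; "gripper_width": opening from 0.0 (shut) to 1.0 (fully open).
Only numpy, scipy, OpenCV 4.12 (cv2) and the standard library are available. Lean on these libraries where they do the work, as an engineer would, in place of code of your own. Each camera call takes 0.05 s, during which the arm holds its last target.

### The job

A freshly glued wooden printing block waits in the small bench press under the desk lamp. Flip the orange reversing knob of the press's ratchet over so that it winds downwards, then swing the handle back and forth until the platen clamps the block firmly and the handle goes stiff; do not force it far beyond that, or the block is crushed. Do not knock the lamp or disturb the things lying about, and let go when done.

Things in the scene. Friction and masses are not known exactly. Their poses are not given: they have to be found in the camera images.
- press: small iron bench press bolted to the table: base 170 (x) x 230 (y) x 20 mm, columns at y = +-92 mm, crosshead 46 (x) x 225 (y) mm at z 126 to 152 mm. Origin: under the centre of the base, on the table; z up and on the ratchet and screw axis; x points away from the robot, give or take the yaw. Clockwise from above lowers the platen, 38 mm a turn; the screw holds its load by itself.
- ratchet_head (a point): top centre of the ratchet head, a steel disc of radius 40 mm on the press's axis (z 177 mm); handle and knob ride on it. 14 teeth of 26 degrees: up to a tooth of each working stroke is idle. Force at the grip on a working stroke: about 4.5 N in motion with the platen free; on the block it climbs about 8 N per radian more: 7 N is just firm, 9 to 13 N good, over 16 N crushes the block.
- handle (a joint): swing of the handle about the press's z axis, rad, -0.6 to 0.6 between stops; grows clockwise from above (grip goes away from the robot). At 0 the grip bears 110 degrees counter-clockwise of the press's +x. With the knob set to wind down, growing is the working stroke; the return stroke clicks free (about 2 N at the grip). Let go when very tight, it springs back a little.
- handle_grip (a point): centre of the wooden grip at the handle's end: an upright, freely spinning cylinder of diameter 24 mm, 46 mm tall (z 181 to 227 mm above the table), 170 mm from the press's axis. The steel bar that carries it is 18 mm wide and 10 mm thick, its top at z 181 mm.
- pawl (a joint): lean of the reversing knob's lever, rad, -0.35 to 0.35, spring-held on either side of 0 (rests 0.18 to 0.35 off centre, as the teeth stand). Negative: winds up (as found). Positive: winds down. Flip it by pushing the knob sideways, clockwise round the press's axis from above (to the robot's left): about 2 N, up to 21 mm. It does not flip while the handle is loaded.
- pawl_knob (a point): centre of the top face of the orange reversing knob: an upright cylinder of diameter 13 mm, z 157 to 191 mm above the table, on a 30 mm lever whose pivot sits 52 mm from the press's axis on the ratchet head. At handle 0 the pivot is on the press's -x side, towards the robot; it travels with the handle, 70 degrees counter-clockwise of the grip from above.
- platen: sage green pressing plate 120 (x) x 150 (y) x 14 mm, guided on the columns, driven down by the screw. Origin: centre of its underside. Its underside starts 78 mm above the table, 6 to 13 mm above the block; it bears on spring washers (40 N per mm).
- work: wooden printing block of two glued boards, 90 (x) x 110 (y) x 40 mm, lying loose under the platen on a dark wooden packing plate, 130 x 150 mm, that stands 5 to 12 mm out of the press base. Origin: centre of its underside.
- lamp: black desk lamp, fixed. Origin: on the table, within 5 mm of the press's axis. Round foot of radius 55 mm and 14 mm stem stand 175 mm behind the axis, along the lamp's +x; the arm comes over at z 400 mm.
- lamp_rim (a point): centre of the shade's lower rim, z 262 mm, over the ratchet head. Shade: radius 66 mm, straight up to z 312 mm, then narrowing to z 412 mm. The knob, just outside the rim and 71 mm lower, is reached with the tool leaning 25 to 45 degrees, coming in from the robot's side.
- spool_green: wooden spool of olive green thread, 32 mm across, 42 mm tall, upright and loose. Origin: centre of its underside. Bystander.
- spool_red: wooden spool of red thread, 32 mm across, 42 mm tall, upright and loose. Origin: centre of its underside. Bystander.
- spool_blue: wooden spool of blue thread, 32 mm across, 42 mm tall, upright and loose. Origin: centre of its underside. Bystander.
- scissors: small scissors with black loops, 135 mm long, 9 mm thick, lying loose. Origin at the pivot, on the table; blades along x. Bystander.
- glue: white glue bottle with orange cap, 42 mm across, 110 mm tall, loose. Origin: centre of its underside. Bystander.
- bead_jar: amber glass jar with wooden lid, 56 mm across, 65 mm tall, loose. Origin: centre of its underside. Bystander.
- hoop: wooden embroidery hoop, outside 124 mm, 10 mm tall, lying loose. Origin: centre of its underside. Bystander.

How it is judged:
On the way, in this order (a step that is already met when the one before it is completed fails the run):
1. the reversing knob is flipped to winding down (pawl above 0.1) while the platen is still clear of the block (value of joint pawl above 0.1 rad and contact force between platen and work below 1 N), for 0.2 s.
2. the platen presses on the block with more than 60 N (contact force between platen and work above 60 N), for 0.2 s.
At the end, for the whole second after the job is handed in: The platen presses the block with more than 60 N (about 7 N at the handle when it was tightened), the reversing knob is set to winding down (pawl above 0.1 rad), the block is within 12 mm of where it lay, platen and handle are at rest, and the robot has let go (contact force between platen and work above 60 N and value of joint pawl above 0.1 rad and distance of work from where it was at the start of the episode below 0.012 m and linear speed of platen below 0.005 m/s and velocity of joint handle between -0.05 and 0.05 rad/s); the robot touches nothing.
It fails at once if the block is crushed: the platen presses it with more than 330 N (contact force between platen and work above 330 N).
It fails at once if the lamp is knocked (more than 3 N) (contact force between any of the arm, the fingers and lamp above 3 N).
It fails at once if a bystander is moved more than 30 mm (distance of any of spool_green, spool_red, spool_blue, scissors, glue, bead_jar, hoop from where it was at the start of the episode above 0.03 m).
It also fails if it takes over 72 s, if anything falls off the work surface, if the arm or the gripper's body presses on something with over 40 N, if the wrist force passes 120 N, or if a joint passes its speed limit or range.

## Working session

There is one attempt and no reset: what is moved stays moved. The work goes in short steps, Python scripts to look and compute and a tool call to move; the robot and the scene stay as the last step left them, time stands still between calls to the robot, and variables do not carry over. Pictures are saved under pics/ and viewed, and the job is handed in when it is done.

Besides the shell and the picture viewer there is one more tool, called after "Call:" as name(argument=value, ...) on one line, values as JSON. servo_tool: Moves the arm, as the interface text tells. Its arguments: {"type":"object","properties":{"rows":{"type":"array"},"squeeze":{"type":"number"}},"required":["rows"]}

```bash
ls; mkdir -p pics; python3 - <<'E'
from rig import robot
import cv2
for n in ("scene","top","wrist"):
    p=robot.camera_params(n); print(n,p)
    cv2.imwrite(f"pics/{n}0.png",robot.grab_frame(n))
print(robot.state())
E
```

```text
pics
scene {'fx': 392.55941834800257, 'fy': 392.55941834800257, 'cx': 326.8095601501787, 'cy': 206.24390128761866, 'xyz': array([1.29774732, 0.43615223, 0.76835535]), 'attitude': array([[-0.48762778,  0.45401414, -0.74571463],
       [ 0.87303449,  0.25892823, -0.41323957],
       [ 0.00546996, -0.85254169, -0.52263061]])}
top {'fx': 392.2736709836445, 'fy': 392.2736709836445, 'cx': 316.21805836703714, 'cy': 200.9613183256559, 'xyz': array([ 0.30570864, -0.00751564,  1.24699159]), 'attitude': array([[ 2.93979891e-02, -9.87735377e-01,  1.53344653e-01],
       [-9.99555954e-01, -2.97960601e-02, -2.97941208e-04],
       [ 4.86335358e-03, -1.53267802e-01, -9.88172722e-01]])}
wrist {'fx': 309.70691628693146, 'fy': 309.70691628693146, 'cx': 324.7407193459059, 'cy': 199.8826472488701, 'xyz': array([0.10179781, 0.54726368, 0.38395094]), 'attitude': array([[ 0.32148341,  0.91010635,  0.26144761],
       [ 0.9469127 , -0.30834994, -0.09097611],
       [-0.00218058,  0.27681537, -0.96092065]])}
{'clock': 0.15, 'joints': array([ 1.13989407e+00,  8.77942343e-02,  1.37185812e+00, -1.36140238e-05,
        1.68358615e+00, -1.03093842e-01]), 'dq': array([-0.00154318, -0.00200579, -0.00342448, -0.00088658,  0.00167185,
       -0.00039293]), 'joint_torque': array([ 1.41668603e-03, -3.40647197e+01, -3.02792144e+01,  7.19166035e-02,
        3.05564201e-02, -1.09492096e-04]), 'tcp_pos': array([0.17693504, 0.5203774 , 0.22659294]), 'orientation': array([[-6.75164075e-04,  3.21969809e-01,  9.46749696e-01],
       [-1.50104913e-03,  9.46748519e-01, -3.21970479e-01],
       [-9.99998646e-01, -1.63850070e-03, -1.55918088e-04]]), 'contact_force': array([-0.30342513,  0.03917789, -0.20630257]), 'wrist_torque': array([-0.04448793,  0.0003561 ,  0.02848965]), 'gripper_width': 0.9975588186215869}
```

View pics/scene0.png

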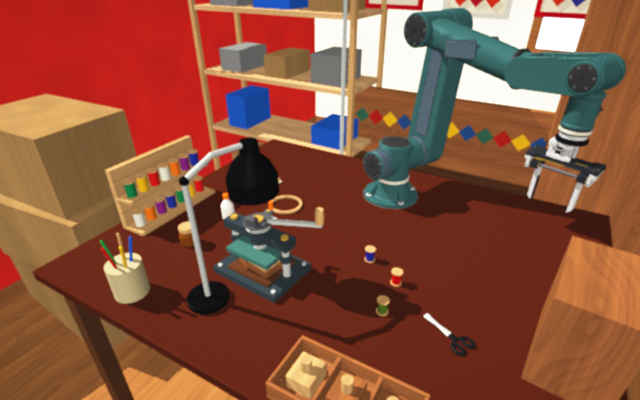

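View pics/top0.png

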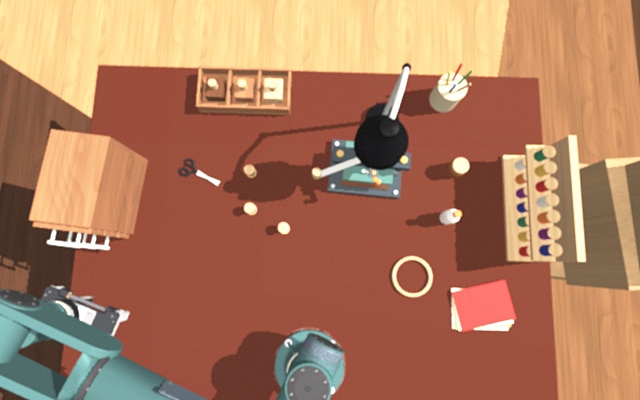

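View pics/wrist0.png

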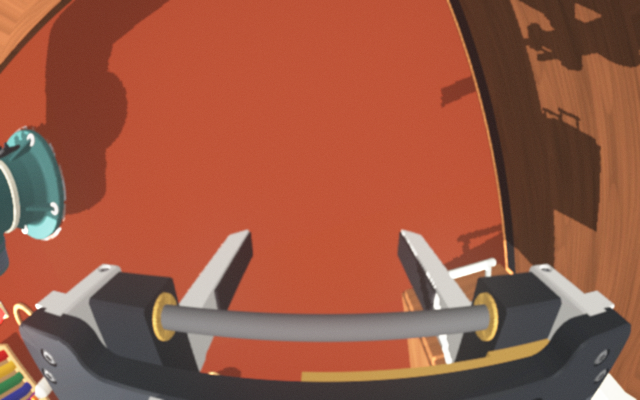

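```bash
python3 - <<'E'
import cv2
a=cv2.imread("pics/top0.png")[110:215,290:430]; cv2.imwrite("pics/topc.png",cv2.resize(a,None,fx=5.7,fy=5.7,interpolation=cv2.INTER_CUBIC))
a=cv2.imread("pics/scene0.png")[180:310,200:340]; cv2.imwrite("pics/scenec.png",cv2.resize(a,None,fx=4.6,fy=4.6,interpolation=cv2.INTER_CUBIC))
E
```

```text
(no output)
```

View pics/topc.png

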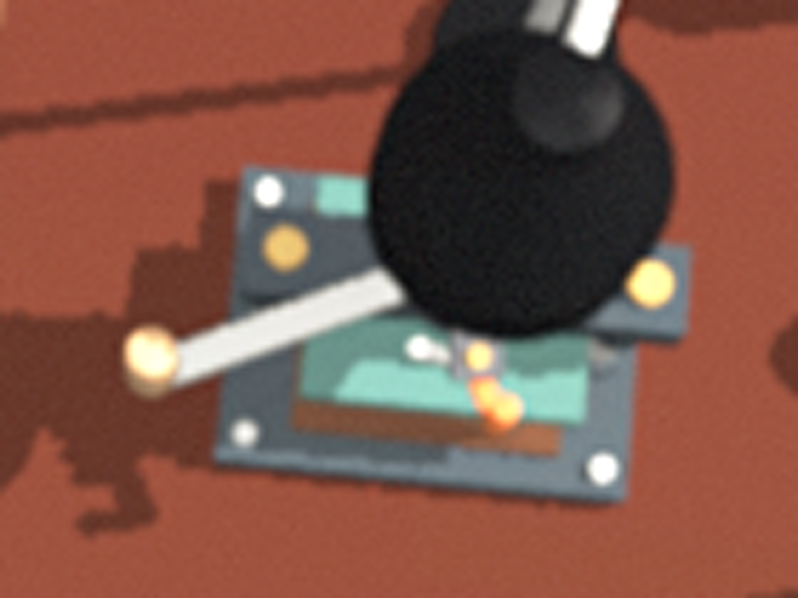

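View pics/scenec.png

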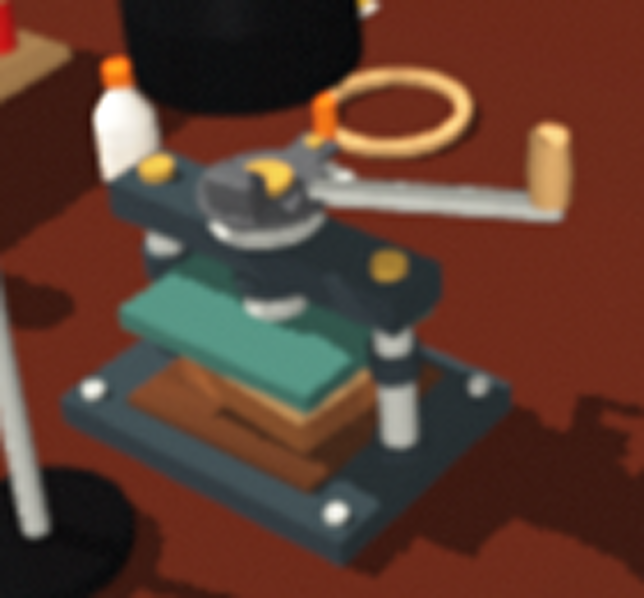

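```bash
cat > h.py <<'E'
import numpy as np
from rig import robot
def ray(n,u,v,z):
    p=robot.camera_params(n); d=p['attitude']@np.array([(u-p['cx'])/p['fx'],(v-p['cy'])/p['fy'],1])
    return p['xyz']+d*(z-p['xyz'][2])/d[2]
def proj(n,X):
    p=robot.camera_params(n); c=p['attitude'].T@(np.asarray(X)-p['xyz']); return np.array([p['fx']*c[0]/c[2]+p['cx'],p['fy']*c[1]/c[2]+p['cy']])
E
python3 - <<'E'
from h import *
T=lambda x,y,z: ray("top",290+x/5.7-.5+.09,110+y/5.7-.5+.09,z)
S=lambda x,y,z: ray("scene",200+x/4.6-.4,180+y/4.6-.4,z)
g=T(150,343,.227);print("grip",g,S(550,134,.227))
k=T(503,408,.191);print("knob",k,S(325,97,.191))
n1=T(286,248,.158);n2=T(651,283,.158);print("nuts",n1,n2,(n1+n2)/2, S(157,166,.158),S(388,265,.158))
c=(n1+n2)/2
yaw=np.arctan2(*(n1-n2)[[1,0]])-np.pi/2;print("yaw",np.degrees(yaw),np.linalg.norm(n1-n2))
b=[T(268,192,.024),T(245,433,.024),T(602,468,.024)];print("bolts ctr",(b[0]+b[2])/2,b)
print("shade top? ")
for q in (g,k):
    d=q-c; print(np.linalg.norm(d[:2]),np.degrees(np.arctan2(d[1],d[0])-yaw))
E
```

```text
grip [ 0.5480346  -0.00451905  0.227     ] [ 0.54605018 -0.00317482  0.227     ]
knob [ 0.52969517 -0.17545536  0.191     ] [ 0.5278422  -0.17658349  0.191     ]
nuts [ 0.61540801 -0.07118421  0.158     ] [ 0.60293533 -0.25463845  0.158     ] [ 0.60917167 -0.16291133  0.158     ] [ 0.60360579 -0.25220698  0.158     ] [ 0.6189789  -0.06842008  0.158     ]
yaw -3.8894379064707048 0.1838777451383841
bolts ctr [ 0.60933806 -0.16271393  0.024     ] [array([ 0.68592477, -0.06816073,  0.024     ]), array([ 0.54653711, -0.05833151,  0.024     ]), array([ 0.53275134, -0.25726712,  0.024     ])]
shade top? 
0.16978178174824923 114.99528727534658
0.08046034043998329 -167.14137497325237
```

```bash
cat >> h.py <<'E'
from scipy.spatial.transform import Rotation as Ro
def Rlean(lean,psi):
    l,p=np.radians(lean),np.radians(psi)
    x=np.array([np.sin(l)*np.cos(p),np.sin(l)*np.sin(p),-np.cos(l)]); y=np.array([-np.sin(p),np.cos(p),0]); return np.c_[x,y,np.cross(x,y)]
def rel(p,R,base=None):
    s=robot.state(); p0,R0=(s['tcp_pos'],s['orientation']) if base is None else base
    return np.r_[R0.T@(np.asarray(p)-p0),Ro.from_matrix(R0.T@R).as_rotvec(degrees=True)]
def show(p,R,base=None):
    r=rel(p,R,base); print(np.round(r[:3],4).tolist(),np.round(r[3:],1).tolist())
def st():
    s=robot.state(); print('t',s['clock'],'tcp',s['tcp_pos'].round(4),'F',s['contact_force'].round(2),'w',round(s['gripper_width'],3),'q',s['joints'].round(2))
    return s
E
python3 - <<'E'
from h import *
st()
R=Rlean(35,-10)
tip=np.array([.532,-.207,.176]); t=tip-R[:,0]*.022
show([.38,.2,.36],R)
show(t-R[:,0]*.09,R)
print(ray('top',450,216,.05),proj('top',[.609,-.163,.0]))
E
```

```text
t 0.15 tcp [0.1769 0.5204 0.2266] F [-0.3   0.04 -0.21] w 0.998 q [ 1.14  0.09  1.37 -0.    1.68 -0.1 ]
[-0.1331, -0.2382, 0.2954] [-8.5, -34.9, 2.8]
[-0.0403, -0.5842, 0.5069] [-8.5, -34.9, 2.8]
[ 0.45708738 -0.42042543  0.05      ] [364.76674749 169.11582429]
```

Call:
servo_tool(rows=[-0.06, -0.03, 0.03, -1, -5, 0.5, 0, -0.1, -0.08, 0.08, -3, -12, 1, 0, -0.12, -0.12, 0.13, -4, -20, 1.5, 0, -0.133, -0.16, 0.18, -6, -28, 2, 0, -0.133, -0.2, 0.23, -8.5, -34.9, 2.8, 0, -0.133, -0.24, 0.27, -8.5, -34.9, 2.8, 0, -0.133, -0.285, 0.31, -8.5, -34.9, 2.8, 0, -0.12, -0.335, 0.34, -8.5, -34.9, 2.8, 0, -0.11, -0.385, 0.375, -8.5, -34.9, 2.8, 0, -0.09, -0.435, 0.41, -8.5, -34.9, 2.8, 0, -0.08, -0.485, 0.44, -8.5, -34.9, 2.8, 0, -0.06, -0.535, 0.475, -8.5, -34.9, 2.8, 0])

```text
clock: 1.65
tcp_pos: [0.4465, -0.1129, 0.2963]
orientation: [[0.567, 0.175, 0.805], [-0.099, 0.985, -0.144], [-0.818, 0.002, 0.576]]
contact_force: [1.2, -0.1, -0.2]
gripper_width: 0.006
```

```bash
python3 - <<'E'
from h import *
st()
R=Rlean(35,-10)
tip=np.array([.532,-.207,.176]); t=tip-R[:,0]*.022
show(t-R[:,0]*.09,R)
show(t,R)
E
```

```text
t 1.65 tcp [ 0.4465 -0.1129  0.2963] F [ 1.17 -0.13 -0.17] w 0.006 q [-0.51 -0.57  1.87  0.2   1.26 -1.91]
[0.0442, -0.0778, 0.0134] [-0.1, 0.1, -0.0]
[0.1342, -0.0779, 0.0131] [-0.1, 0.1, -0.0]
```

Call:
servo_tool(rows=[0, -0.045, 0.007, 0, 0, 0, 0, 0, -0.078, 0.013, 0, 0, 0, 0, 0, -0.078, 0.013, 0, 0, 0, 0, 0, -0.078, 0.013, 0, 0, 0, 0])

```text
clock: 2.15
tcp_pos: [0.4437, -0.1884, 0.3028]
orientation: [[0.565, 0.173, 0.807], [-0.097, 0.985, -0.143], [-0.82, 0.003, 0.573]]
contact_force: [-0.7, 1.0, -0.1]
gripper_width: 0.002
```

```bash
python3 - <<'E'
from h import *
import cv2
st()
R=Rlean(35,-10)
tip=np.array([.532,-.207,.176]); t=tip-R[:,0]*.022
show(t,R)
cv2.imwrite("pics/w1.png",robot.grab_frame("wrist"))
cv2.imwrite("pics/s1.png",cv2.resize(robot.grab_frame("scene")[130:310,180:400],None,fx=3.5,fy=3.3))
E
```

```text
t 2.15 tcp [ 0.4437 -0.1884  0.3028] F [-0.67  1.01 -0.05] w 0.002 q [-0.73 -0.49  1.82  0.32  1.3  -2.13]
[0.1336, -0.0034, 0.0013] [-0.1, -0.1, -0.2]
```

View pics/w1.png

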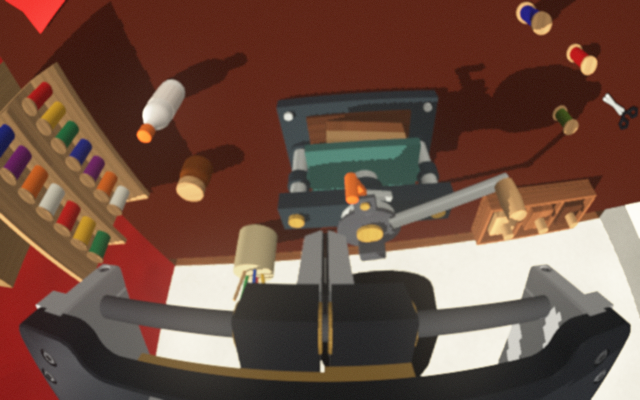

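View pics/s1.png

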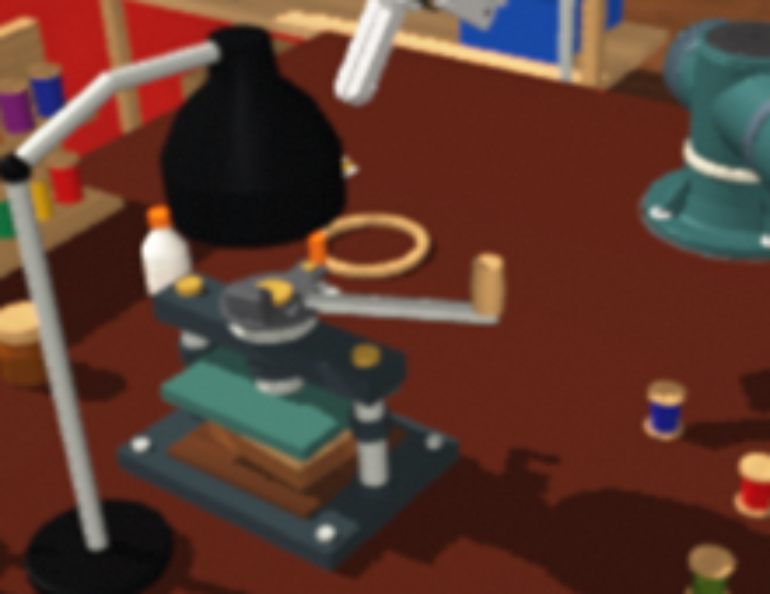

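Call:
servo_tool(rows=[0.045, 0, 0, 0, 0, 0, 0, 0.08, -0.002, 0, 0, 0, 0, 0, 0.11, -0.002, 0.001, 0, 0, 0, 0, 0.133, -0.002, 0.001, 0, 0, 0, 0, 0.133, -0.002, 0.001, 0, 0, 0, 0])

```text
clock: 2.88
tcp_pos: [0.5192, -0.2019, 0.1924]
orientation: [[0.562, 0.17, 0.809], [-0.094, 0.985, -0.142], [-0.822, 0.004, 0.57]]
contact_force: [-0.0, -0.0, 0.2]
gripper_width: 0.004
```

```bash
python3 - <<'E'
from h import *
import cv2
s=st(); print('tip',s['tcp_pos']+.022*s['orientation'][:,0])
cv2.imwrite("pics/w2.png",cv2.resize(robot.grab_frame("wrist")[100:300,200:460],None,fx=3,fy=3))
cv2.imwrite("pics/t2.png",cv2.resize(robot.grab_frame("top")[110:215,290:430],None,fx=5.7,fy=5.7))
E
```

```text
t 2.875 tcp [ 0.5192 -0.2019  0.1924] F [-0.04 -0.04  0.25] w 0.004 q [-0.62 -0.28  1.89  0.31  0.99 -2.12]
tip [ 0.53157083 -0.20391989  0.17436248]
```

View pics/w2.png

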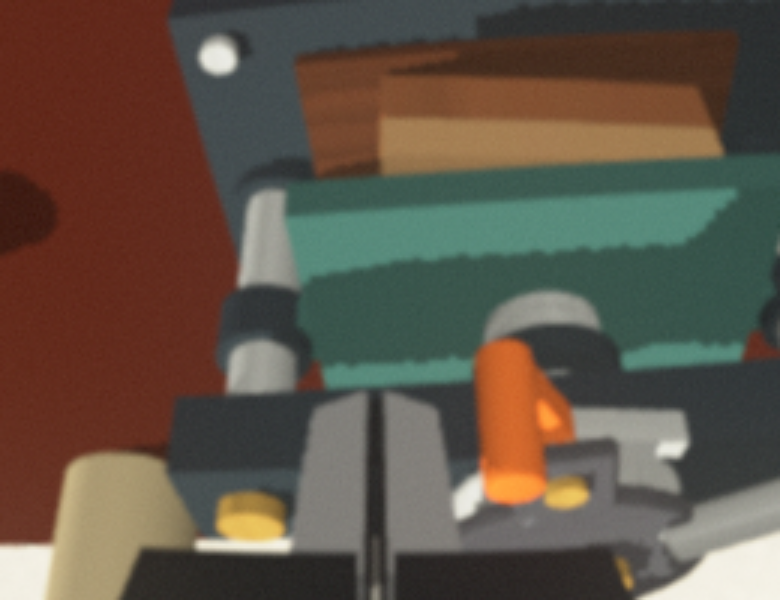

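View pics/t2.png

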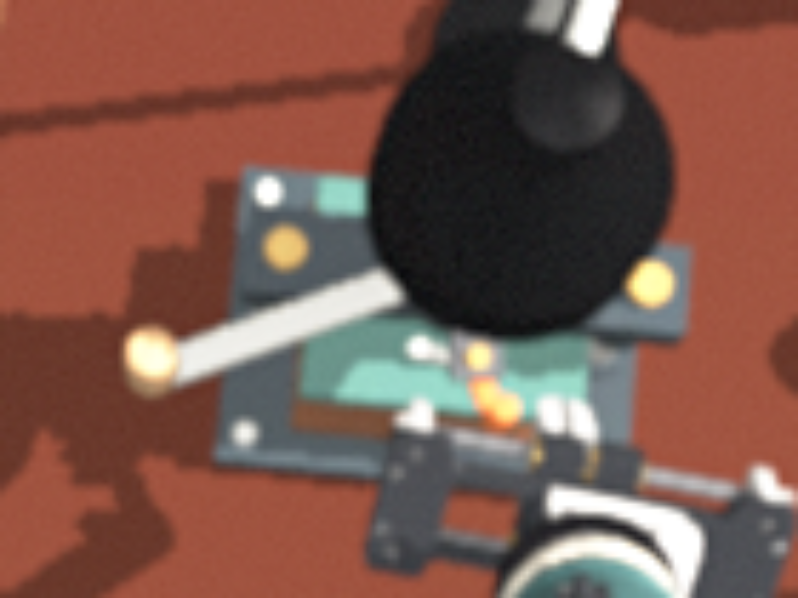

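Call:
servo_tool(rows=[-0.001, 0.008, -0.001, 0, 0, 0, 0, -0.001, 0.014, -0.002, 0, 0, 0, 0, -0.002, 0.019, -0.002, 0, 0, 0, 0, -0.002, 0.024, -0.003, 0, 0, 0, 0, -0.002, 0.027, -0.003, 0, 0, 0, 0, -0.002, 0.027, -0.003, 0, 0, 0, 0])

```text
clock: 3.72
tcp_pos: [0.5207, -0.1763, 0.1945]
orientation: [[0.565, 0.172, 0.807], [-0.096, 0.985, -0.143], [-0.819, 0.003, 0.573]]
contact_force: [0.1, -0.2, 0.1]
gripper_width: 0.005
```

```bash
python3 - <<'E'
from h import *
import cv2
s=st(); print('tip',s['tcp_pos']+.022*s['orientation'][:,0])
cv2.imwrite("pics/w3.png",cv2.resize(robot.grab_frame("wrist")[100:300,200:460],None,fx=3,fy=3))
E
```

```text
t 3.725 tcp [ 0.5207 -0.1763  0.1945] F [ 0.1  -0.24  0.06] w 0.005 q [-0.56 -0.31  1.91  0.27  0.98 -2.05]
tip [ 0.53309452 -0.17845094  0.17651568]
```

View pics/w3.png

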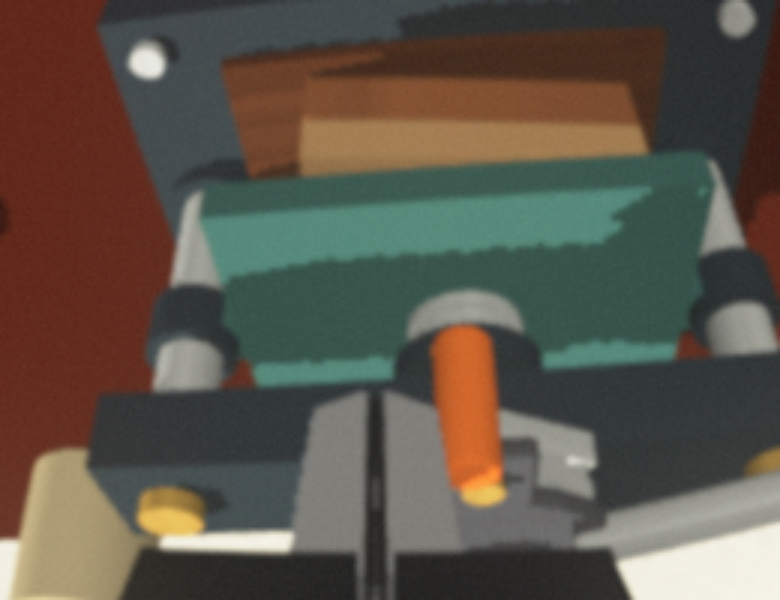

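Call:
servo_tool(rows=[0, 0.004, -0.001, 0, 0, 0, 0, 0, 0.008, -0.001, 0, 0, 0, 0, -0.001, 0.011, -0.001, 0, 0, 0, 0, -0.001, 0.011, -0.001, 0, 0, 0, 0])

```text
clock: 4.28
tcp_pos: [0.5212, -0.1656, 0.1951]
orientation: [[0.565, 0.173, 0.807], [-0.097, 0.985, -0.143], [-0.819, 0.002, 0.573]]
contact_force: [0.1, -0.0, -0.4]
gripper_width: 0.001
```

```bash
python3 - <<'E'
from h import *
import cv2
s=st(); print('tip',s['tcp_pos']+.022*s['orientation'][:,0])
cv2.imwrite("pics/w4.png",cv2.resize(robot.grab_frame("wrist")[100:300,200:460],None,fx=3,fy=3))
E
```

```text
t 4.275 tcp [ 0.5212 -0.1656  0.1951] F [ 0.09 -0.   -0.38] w 0.001 q [-0.54 -0.32  1.92  0.25  0.98 -2.01]
tip [ 0.5335892  -0.16773386  0.17709456]
```

View pics/w4.png

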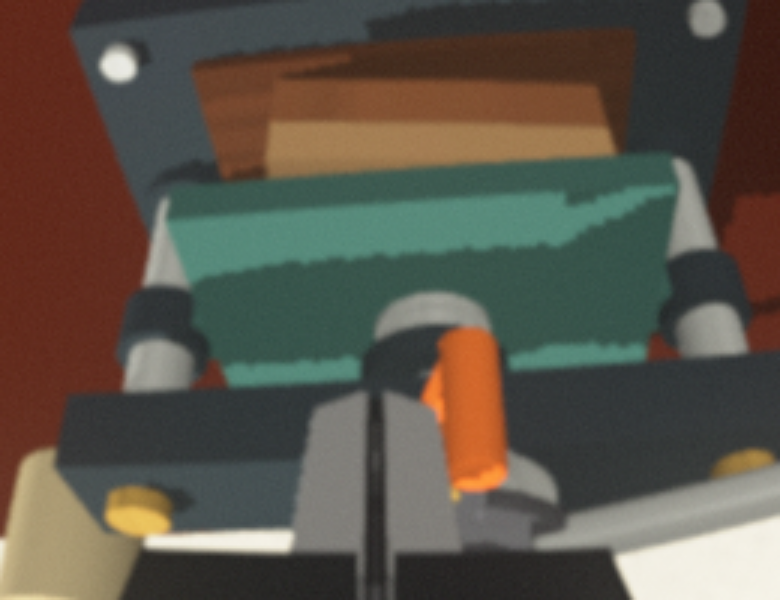

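The knob now leans to the other side with no load on the tool; backing off.

Call:
servo_tool(rows=[0, -0.012, 0, 0, 0, 0, 0, -0.04, -0.015, 0, 0, 0, 0, 0, -0.09, -0.015, 0, 0, 0, 0, 0, -0.14, -0.015, 0, 0, 0, 0, 0, -0.16, 0, 0, 0, 0, 0, 0, -0.16, 0, 0, 0, 0, 0, 0])

```text
clock: 5.08
tcp_pos: [0.4307, -0.151, 0.329]
orientation: [[0.569, 0.173, 0.804], [-0.101, 0.985, -0.141], [-0.816, -0.001, 0.577]]
contact_force: [-0.1, -0.2, 0.6]
gripper_width: 0.002
```

```bash
python3 - <<'E'
from h import *
import cv2
s=st()
cv2.imwrite("pics/t5.png",cv2.resize(robot.grab_frame("top")[110:215,290:430],None,fx=5.7,fy=5.7,interpolation=cv2.INTER_CUBIC))
cv2.imwrite("pics/s5.png",cv2.resize(robot.grab_frame("scene")[180:310,200:340],None,fx=4.6,fy=4.6,interpolation=cv2.INTER_CUBIC))
E
```

```text
t 5.075 tcp [ 0.4307 -0.151   0.329 ] F [-0.12 -0.23  0.62] w 0.002 q [-0.66 -0.57  1.81  0.28  1.35 -2.04]
```

View pics/t5.png

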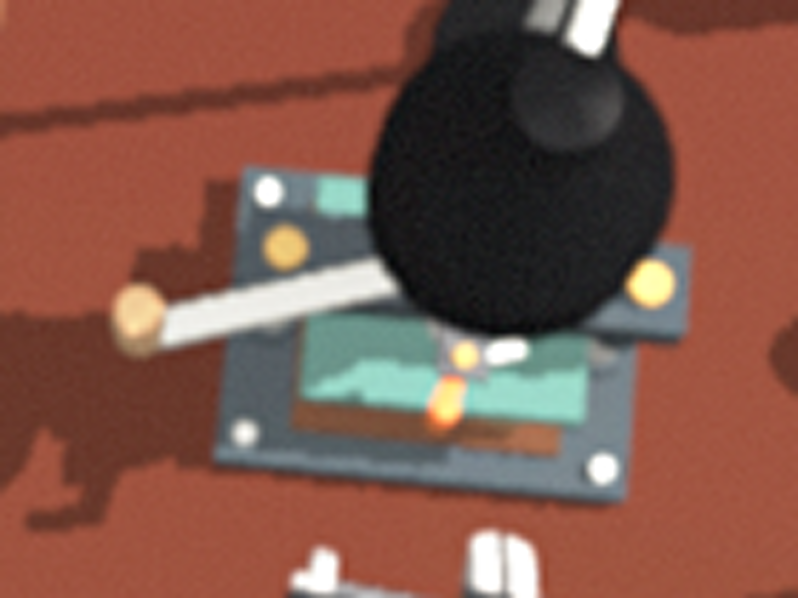

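View pics/s5.png

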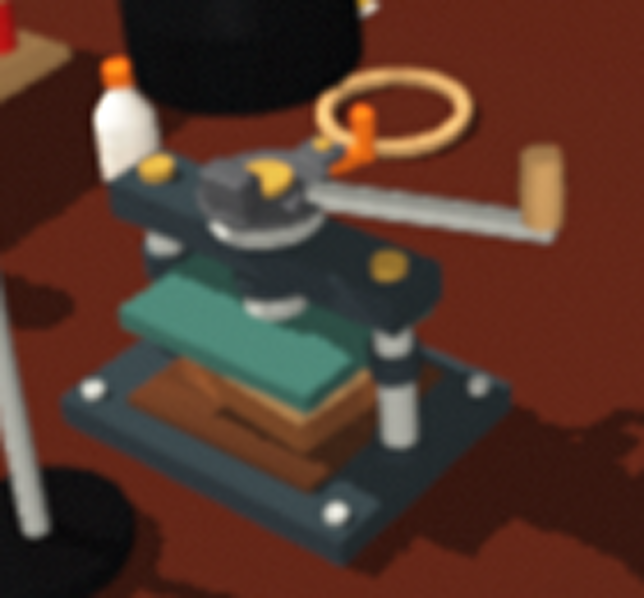

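```bash
cat >> h.py <<'E'
C=np.array([.6092,-.1628]); YAW=np.radians(-3.9)
def Rdown(th):
    t=np.radians(th); x=np.array([0,0,-1.]); y=np.array([np.cos(t),np.sin(t),0]); return np.c_[x,y,np.cross(x,y)]
def gpos(h,r=.170):
    b=np.radians(110)-h+YAW; return C+r*np.array([np.cos(b),np.sin(b)])
def hang(p):
    d=np.asarray(p)[:2]-C; return np.radians(110)+YAW-np.arctan2(d[1],d[0])
E
python3 - <<'E'
from h import *
st()
T=lambda x,y,z: ray("top",290+x/5.7-.41,110+y/5.7-.41,z)
S=lambda x,y,z: ray("scene",200+x/4.6-.4,180+y/4.6-.4,z)
for g in (T(138,306,.227),S(542,155,.227)): print(g,hang(g),np.linalg.norm(g[:2]-C))
for k in (T(446,402,.191),S(363,108,.191)): print('knob',k)
R=Rdown(14)
show([.43,.03,.345],R)
show([.555,.004,.33],R)
E
```

```text
t 5.175 tcp [ 0.4306 -0.1509  0.3251] F [-0.36  0.34 -0.81] w 0.005 q [-0.66 -0.56  1.81  0.28  1.35 -2.04]
[0.56561985 0.00162605 0.227     ] 0.02191108930689256 0.17010336285118807
[0.56742026 0.00407815 0.227     ] 0.03567981423734201 0.1720286707754269
knob [ 0.53181064 -0.14794431  0.191     ]
knob [ 0.52703281 -0.14825564  0.191     ]
[-0.0343, 0.1781, -0.0151] [63.8, 30.9, -20.2]
[0.0511, 0.1742, 0.081] [63.8, 30.9, -20.2]
```

Call:
servo_tool(rows=[-0.01, 0.022, -0.002, 8, 3.9, -2.5, 0.1, -0.02, 0.045, -0.004, 16, 7.7, -5, 0.3, -0.03, 0.067, -0.006, 23.9, 11.6, -7.6, 0.5, -0.034, 0.089, -0.008, 31.9, 15.5, -10.1, 0.6, -0.034, 0.111, -0.009, 39.9, 19.3, -12.6, 0.6, -0.034, 0.134, -0.011, 47.9, 23.2, -15.2, 0.6, -0.034, 0.156, -0.013, 55.8, 27, -17.7, 0.6, -0.034, 0.178, -0.015, 63.8, 30.9, -20.2, 0.6, -0.005, 0.178, 0.018, 63.8, 30.9, -20.2, 0.6, 0.025, 0.176, 0.05, 63.8, 30.9, -20.2, 0.6, 0.045, 0.176, 0.075, 63.8, 30.9, -20.2, 0.6, 0.045, 0.176, 0.075, 63.8, 30.9, -20.2, 0.6])

```text
clock: 6.68
tcp_pos: [0.5483, 0.0071, 0.3278]
orientation: [[-0.008, 0.97, 0.242], [0.001, 0.242, -0.97], [-1.0, -0.007, -0.003]]
contact_force: [-0.2, -0.0, 0.2]
gripper_width: 0.601
```

```bash
python3 - <<'E'
from h import *
import cv2
st()
R=Rdown(14)
show([.566,.003,.27],R)
show([.566,.003,.21],R)
cv2.imwrite("pics/w6.png",robot.grab_frame("wrist"))
E
```

```text
t 6.675 tcp [0.5483 0.0071 0.3278] F [-0.25 -0.01  0.24] w 0.601 q [-0.09  0.09  1.17  0.    1.89 -0.34]
[0.0576, 0.0165, 0.0085] [0.0, -0.2, 0.4]
[0.1176, 0.017, 0.0086] [0.0, -0.2, 0.4]
```

View pics/w6.png

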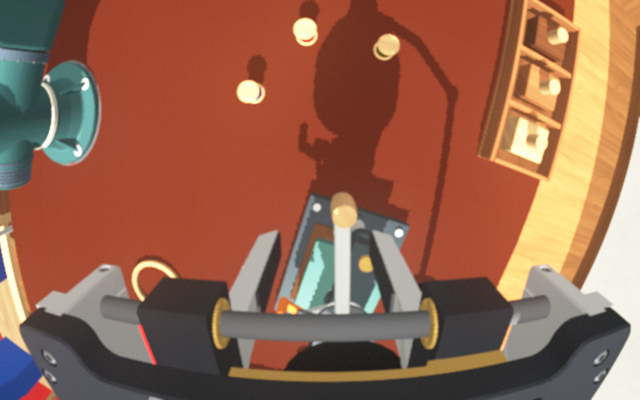

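Call:
servo_tool(rows=[0.02, 0.017, 0.008, 0, 0, 0.4, 0.6, 0.057, 0.017, 0.0085, 0, 0, 0.4, 0.6, 0.09, 0.017, 0.0085, 0, 0, 0.4, 0.6, 0.117, 0.017, 0.0085, 0, 0, 0.4, 0.6, 0.117, 0.017, 0.0085, 0, 0, 0.4, 0.6])

```text
clock: 7.35
tcp_pos: [0.5633, 0.0041, 0.213]
orientation: [[0.001, 0.97, 0.243], [0.002, 0.243, -0.97], [-1.0, 0.002, -0.002]]
contact_force: [0.9, 0.3, 0.5]
gripper_width: 0.602
```

```bash
python3 - <<'E'
from h import *
import cv2
st()
cv2.imwrite("pics/w7.png",cv2.resize(robot.grab_frame("wrist")[150:350,200:460],None,fx=3,fy=3))
cv2.imwrite("pics/s7.png",cv2.resize(robot.grab_frame("scene")[130:310,180:400],None,fx=3.5,fy=3.3))
E
```

```text
t 7.35 tcp [0.5633 0.0041 0.213 ] F [0.86 0.27 0.51] w 0.602 q [-0.09  0.12  1.36  0.    1.66 -0.34]
```

View pics/w7.png

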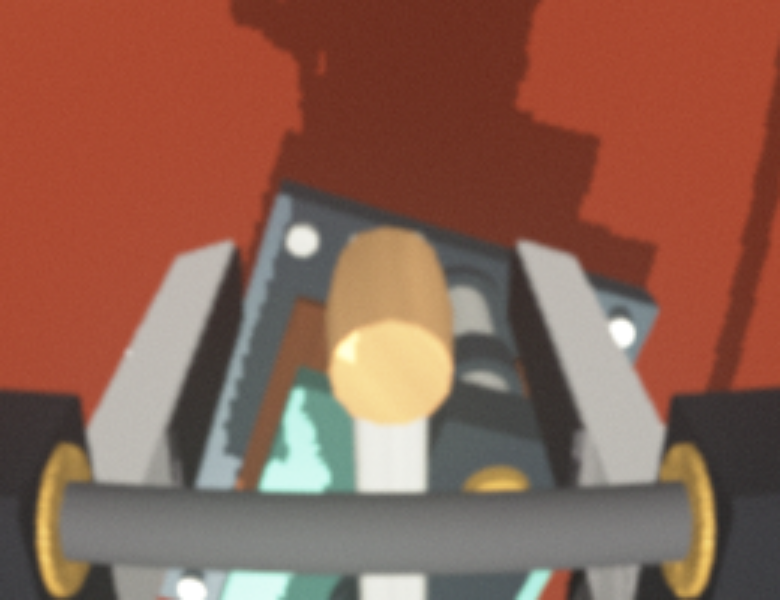

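View pics/s7.png

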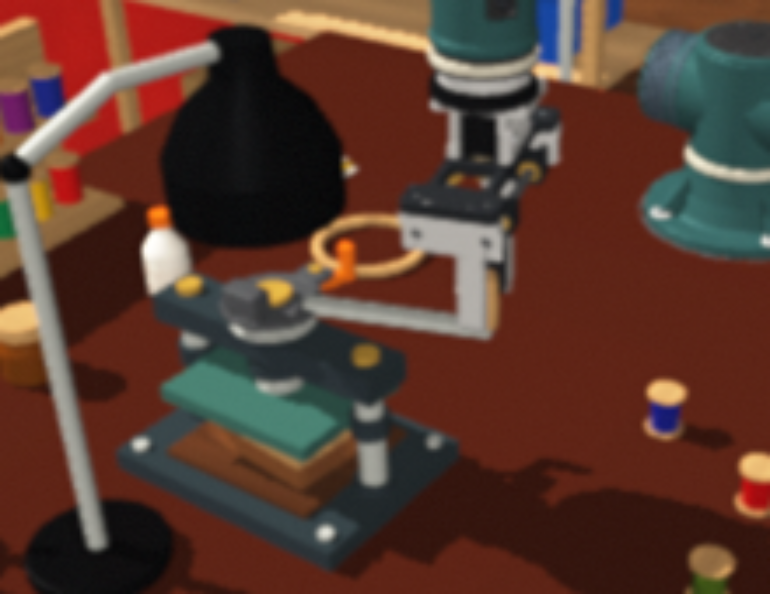

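Call:
servo_tool(rows=[0.003, 0.001, 0, 0, 0, 0, 0.2, 0.003, 0.001, 0, 0, 0, 0, 0.15, 0.003, 0.001, 0, 0, 0, 0, 0.15, 0.003, 0.001, 0, 0, 0, 0, 0.15, 0.003, 0.001, 0, 0, 0, 0, 0.15], squeeze=15)

```text
clock: 8.07
tcp_pos: [0.5667, 0.004, 0.213]
orientation: [[0.008, 0.97, 0.243], [0.002, 0.243, -0.97], [-1.0, 0.008, 0.0]]
contact_force: [0.1, 0.4, 1.6]
gripper_width: 0.254
```

```bash
cat >> h.py <<'E'
def arc(hs,th=14,r=.170,z=.21):
    s=robot.state();print('h now',hang(s['tcp_pos']),'r',np.linalg.norm(s['tcp_pos'][:2]-C))
    for h in hs:
        g=gpos(h,r); print(round(h,2),end=' '); show([*g,z],Rdown(th))
def fh():
    s=robot.state(); p=s['tcp_pos'][:2]-C; u=p/np.linalg.norm(p); t=np.array([u[1],-u[0]]); f=s['contact_force'][:2]; print('h',round(hang(s['tcp_pos']),3),'r',round(np.linalg.norm(p),4),'Ftan(on tool, - = resist clockwise)',round(f@t,2),'Frad',round(f@u,2))
E
python3 - <<'E'
from h import *
st();fh()
arc(np.arange(-.05,-.6,-.1))
E
```

```text
t 8.075 tcp [0.5667 0.004  0.213 ] F [0.1  0.42 1.6 ] w 0.254 q [-0.09  0.12  1.36  0.    1.65 -0.34]
h 0.032 r 0.1721 Ftan(on tool, - = resist clockwise) 0.2 Frad 0.39
h now 0.03169009895457364 r 0.17206986192197474
-0.05 [0.0029, -0.0139, 0.0027] [0.0, 0.0, -0.4]
-0.15 [0.0028, -0.0307, 0.005] [0.0, 0.0, -0.4]
-0.25 [0.0027, -0.0472, 0.009] [0.0, 0.0, -0.4]
-0.35 [0.0026, -0.0633, 0.0146] [0.0, 0.0, -0.4]
-0.45 [0.0024, -0.0787, 0.0217] [0.0, 0.0, -0.4]
-0.55 [0.0023, -0.0933, 0.0304] [0.0, 0.0, -0.4]
```

Call:
servo_tool(rows=[0, -0.014, 0.001, 0, 0, 0, 0.15, 0, -0.031, 0.004, 0, 0, 0, 0.15, 0, -0.047, 0.008, 0, 0, 0, 0.15, 0, -0.063, 0.014, 0, 0, 0, 0.15, 0, -0.079, 0.021, 0, 0, 0, 0.15, 0, -0.093, 0.029, 0, 0, 0, 0.15, 0, -0.093, 0.029, 0, 0, 0, 0.15])

```text
clock: 8.95
tcp_pos: [0.4827, -0.0484, 0.213]
orientation: [[0.008, 0.971, 0.24], [-0.0, 0.24, -0.971], [-1.0, 0.008, 0.002]]
contact_force: [-0.6, -0.7, 6.2]
gripper_width: 0.251
```

```bash
python3 - <<'E'
from h import *
st();fh()
arc(np.arange(-.5,.56,.1),r=.1705,z=.212)
E
```

```text
t 8.95 tcp [ 0.4827 -0.0484  0.213 ] F [-0.57 -0.74  6.23] w 0.251 q [-0.22 -0.06  1.55  0.    1.64 -0.46]
h -0.555 r 0.1705 Ftan(on tool, - = resist clockwise) -0.93 Frad -0.08
h now -0.5545124658239262 r 0.1705374236259416
-0.5 [0.001, 0.0079, -0.005] [-0.1, 0.1, -0.5]
-0.4 [0.0011, 0.0229, -0.0129] [-0.1, 0.1, -0.5]
-0.3 [0.0012, 0.0387, -0.0194] [-0.1, 0.1, -0.5]
-0.2 [0.0014, 0.055, -0.0242] [-0.1, 0.1, -0.5]
-0.1 [0.0015, 0.0718, -0.0274] [-0.1, 0.1, -0.5]
-0.0 [0.0016, 0.0887, -0.0289] [-0.1, 0.1, -0.5]
0.1 [0.0018, 0.1058, -0.0287] [-0.1, 0.1, -0.5]
0.2 [0.0019, 0.1227, -0.0268] [-0.1, 0.1, -0.5]
0.3 [0.002, 0.1394, -0.0232] [-0.1, 0.1, -0.5]
0.4 [0.0022, 0.1556, -0.018] [-0.1, 0.1, -0.5]
0.5 [0.0023, 0.1712, -0.0112] [-0.1, 0.1, -0.5]
```

Call:
servo_tool(rows=[-0.001, 0.008, -0.005, 0, 0, 0, 0.15, -0.002, 0.023, -0.013, 0, 0, 0, 0.15, -0.002, 0.039, -0.019, 0, 0, 0, 0.15, -0.002, 0.055, -0.024, 0, 0, 0, 0.15, -0.002, 0.072, -0.027, 0, 0, 0, 0.15, -0.002, 0.089, -0.029, 0, 0, 0, 0.15, -0.002, 0.106, -0.029, 0, 0, 0, 0.15, -0.002, 0.123, -0.027, 0, 0, 0, 0.15])

```text
clock: 9.95
tcp_pos: [0.5959, 0.0092, 0.2131]
orientation: [[0.002, 0.97, 0.242], [0.0, 0.242, -0.97], [-1.0, 0.002, 0.0]]
contact_force: [-4.0, -4.5, -2.4]
gripper_width: 0.249
```

```bash
python3 - <<'E'
from h import *
st();fh()
arc([.2,.3,.4,.5,.55],r=.1705,z=.212)
E
```

```text
t 9.95 tcp [0.5959 0.0092 0.2131] F [-4.03 -4.54 -2.36] w 0.249 q [-0.08  0.19  1.28  0.    1.67 -0.32]
h 0.204 r 0.1726 Ftan(on tool, - = resist clockwise) -4.36 Frad -4.22
h now 0.20395537856882862 r 0.1725611950364548
0.2 [0.0011, -0.001, 0.0019] [0.0, 0.0, -0.1]
0.3 [0.0011, 0.0156, 0.0055] [0.0, 0.0, -0.1]
0.4 [0.0012, 0.0319, 0.0108] [0.0, 0.0, -0.1]
0.5 [0.0012, 0.0475, 0.0177] [0.0, 0.0, -0.1]
0.55 [0.0012, 0.055, 0.0217] [0.0, 0.0, -0.1]
```

Call:
servo_tool(rows=[0, 0.015, 0.006, 0, 0, 0, 0.15, 0, 0.031, 0.012, 0, 0, 0, 0.15, 0, 0.047, 0.018, 0, 0, 0, 0.15, 0, 0.055, 0.022, 0, 0, 0, 0.15])

```text
clock: 10.45
tcp_pos: [0.6549, 0.0039, 0.2131]
orientation: [[0.002, 0.97, 0.245], [0.006, 0.245, -0.97], [-1.0, 0.003, -0.005]]
contact_force: [-3.7, 3.3, -3.9]
gripper_width: 0.256
```

```bash
python3 - <<'E'
from h import *
import cv2
st();fh()
arc(np.arange(.45,-.56,-.1),r=.1705,z=.212)
cv2.imwrite("pics/s8.png",cv2.resize(robot.grab_frame("scene")[130:310,180:400],None,fx=3.5,fy=3.3))
E
```

```text
t 10.45 tcp [0.6549 0.0039 0.2131] F [-3.66  3.25 -3.88] w 0.256 q [-0.08  0.32  1.12  0.01  1.7  -0.33]
h 0.548 r 0.1728 Ftan(on tool, - = resist clockwise) -4.39 Frad 2.17
h now 0.5484676546663325 r 0.1728057612660399
0.45 [0.0011, -0.0161, -0.0055] [0.2, -0.3, -0.2]
0.35 [0.0011, -0.032, -0.0116] [0.2, -0.3, -0.2]
0.25 [0.001, -0.0485, -0.0161] [0.2, -0.3, -0.2]
0.15 [0.001, -0.0653, -0.0189] [0.2, -0.3, -0.2]
0.05 [0.0009, -0.0823, -0.0201] [0.2, -0.3, -0.2]
-0.05 [0.0009, -0.0993, -0.0195] [0.2, -0.3, -0.2]
-0.15 [0.0008, -0.1162, -0.0172] [0.2, -0.3, -0.2]
-0.25 [0.0007, -0.1328, -0.0133] [0.2, -0.3, -0.2]
-0.35 [0.0007, -0.1489, -0.0077] [0.2, -0.3, -0.2]
-0.45 [0.0006, -0.1644, -0.0005] [0.2, -0.3, -0.2]
-0.55 [0.0005, -0.179, 0.0081] [0.2, -0.3, -0.2]
```

View pics/s8.png

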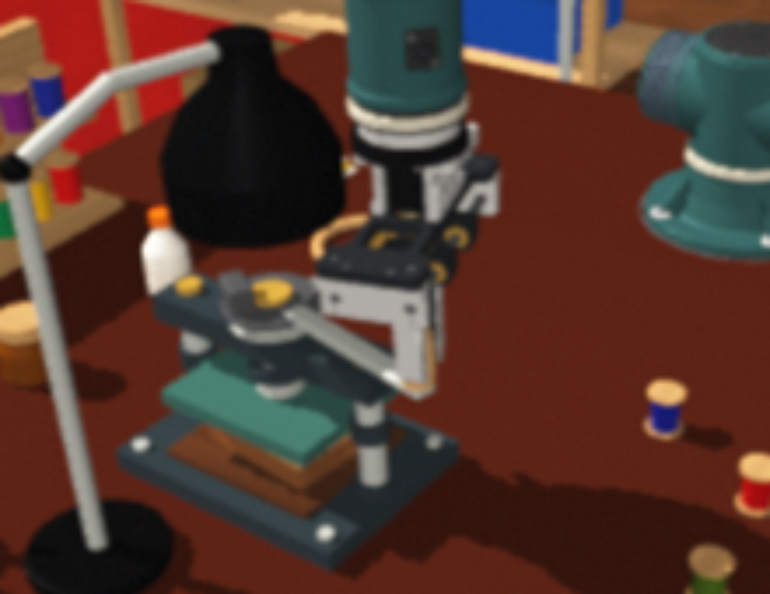

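Call:
servo_tool(rows=[0, -0.016, -0.006, 0, 0, 0, 0.15, 0, -0.032, -0.012, 0, 0, 0, 0.15, 0, -0.049, -0.016, 0, 0, 0, 0.15, 0, -0.065, -0.018, 0, 0, 0, 0.15, 0, -0.082, -0.019, 0, 0, 0, 0.15, 0, -0.099, -0.019, 0, 0, 0, 0.15, 0, -0.116, -0.017, 0, 0, 0, 0.15, 0, -0.133, -0.013, 0, 0, 0, 0.15, 0, -0.149, -0.008, 0, 0, 0, 0.15, 0, -0.164, -0.001, 0, 0, 0, 0.15, 0, -0.179, 0.008, 0, 0, 0, 0.15, 0, -0.179, 0.008, 0, 0, 0, 0.15])

```text
clock: 12.0
tcp_pos: [0.4811, -0.0506, 0.2131]
orientation: [[0.003, 0.971, 0.241], [0.002, 0.241, -0.971], [-1.0, 0.004, -0.001]]
contact_force: [-4.2, 2.4, -4.9]
gripper_width: 0.254
```

```bash
python3 - <<'E'
from h import *
st();fh()
arc(np.arange(-.45,.56,.1),r=.1705,z=.212)
E
```

```text
t 12.0 tcp [ 0.4811 -0.0506  0.2131] F [-4.22  2.37 -4.92] w 0.254 q [-0.22 -0.06  1.55  0.    1.65 -0.47]
h -0.571 r 0.1703 Ftan(on tool, - = resist clockwise) -1.0 Frad 4.74
h now -0.5705164171466264 r 0.17026323864937562
-0.45 [0.0012, 0.0174, -0.0109] [-0.1, -0.1, -0.2]
-0.35 [0.0013, 0.0328, -0.0181] [-0.1, -0.1, -0.2]
-0.25 [0.0013, 0.0489, -0.0238] [-0.1, -0.1, -0.2]
-0.15 [0.0014, 0.0655, -0.0278] [-0.1, -0.1, -0.2]
-0.05 [0.0014, 0.0824, -0.0301] [-0.1, -0.1, -0.2]
0.05 [0.0015, 0.0994, -0.0307] [-0.1, -0.1, -0.2]
0.15 [0.0016, 0.1164, -0.0297] [-0.1, -0.1, -0.2]
0.25 [0.0016, 0.1332, -0.0269] [-0.1, -0.1, -0.2]
0.35 [0.0017, 0.1497, -0.0225] [-0.1, -0.1, -0.2]
0.45 [0.0017, 0.1656, -0.0165] [-0.1, -0.1, -0.2]
0.55 [0.0018, 0.1809, -0.0089] [-0.1, -0.1, -0.2]
```

Call:
servo_tool(rows=[0.001, 0.017, -0.011, 0, 0, 0, 0.15, 0.001, 0.033, -0.018, 0, 0, 0, 0.15, 0.001, 0.049, -0.024, 0, 0, 0, 0.15, 0.001, 0.0655, -0.028, 0, 0, 0, 0.15, 0.001, 0.082, -0.03, 0, 0, 0, 0.15, 0.001, 0.099, -0.031, 0, 0, 0, 0.15])

```text
clock: 12.75
tcp_pos: [0.5707, 0.0048, 0.2131]
orientation: [[0.003, 0.97, 0.243], [0.003, 0.243, -0.97], [-1.0, 0.004, -0.002]]
contact_force: [-6.1, 3.1, -4.6]
gripper_width: 0.253
```

```bash
python3 - <<'E'
from h import *
st();fh()
arc([.1,.15,.2,.25,.3,.35,.4,.45,.5,.55],r=.1715,z=.212)
E
```

```text
t 12.75 tcp [0.5707 0.0048 0.2131] F [-6.08  3.08 -4.62] w 0.253 q [-0.09  0.13  1.35  0.    1.66 -0.34]
h 0.055 r 0.172 Ftan(on tool, - = resist clockwise) -5.24 Frad 4.36
h now 0.05546314806314823 r 0.17197862061476973
0.1 [0.0012, 0.0076, 0.0008] [0.1, -0.1, -0.2]
0.15 [0.0012, 0.0162, 0.0016] [0.1, -0.1, -0.2]
0.2 [0.0012, 0.0246, 0.0028] [0.1, -0.1, -0.2]
0.25 [0.0012, 0.0331, 0.0044] [0.1, -0.1, -0.2]
0.3 [0.0013, 0.0414, 0.0064] [0.1, -0.1, -0.2]
0.35 [0.0013, 0.0496, 0.0089] [0.1, -0.1, -0.2]
0.4 [0.0013, 0.0577, 0.0117] [0.1, -0.1, -0.2]
0.45 [0.0013, 0.0656, 0.015] [0.1, -0.1, -0.2]
0.5 [0.0014, 0.0734, 0.0186] [0.1, -0.1, -0.2]
0.55 [0.0014, 0.081, 0.0226] [0.1, -0.1, -0.2]
```

Call:
servo_tool(rows=[0.001, 0.008, -0.0005, 0, 0, 0, 0.15, 0.001, 0.016, 0, 0, 0, 0, 0.15, 0.001, 0.025, 0.0015, 0, 0, 0, 0.15, 0.001, 0.033, 0.003, 0, 0, 0, 0.15])

```text
clock: 13.25
tcp_pos: [0.6041, 0.0095, 0.2131]
orientation: [[0.005, 0.97, 0.243], [0.003, 0.243, -0.97], [-1.0, 0.006, -0.001]]
contact_force: [-4.3, 2.8, -1.8]
gripper_width: 0.255
```

```bash
python3 - <<'E'
from h import *
st();fh()
arc([.3,.35,.4,.45,.5,.55],r=.1715,z=.212)
E
```

```text
t 13.25 tcp [0.6041 0.0095 0.2131] F [-4.33  2.77 -1.78] w 0.255 q [-0.08  0.21  1.26  0.    1.67 -0.32]
h 0.252 r 0.1724 Ftan(on tool, - = resist clockwise) -4.25 Frad 2.9
h now 0.25157176003570614 r 0.17240265513971734
0.3 [0.0011, 0.0079, 0.0029] [0.0, -0.1, -0.3]
0.35 [0.0012, 0.0161, 0.0053] [0.0, -0.1, -0.3]
0.4 [0.0012, 0.0242, 0.0082] [0.0, -0.1, -0.3]
0.45 [0.0013, 0.0321, 0.0114] [0.0, -0.1, -0.3]
0.5 [0.0013, 0.0399, 0.0151] [0.0, -0.1, -0.3]
0.55 [0.0013, 0.0474, 0.0191] [0.0, -0.1, -0.3]
```

Still free (≈4.3 N). On to the end of the stroke.

Call:
servo_tool(rows=[0.001, 0.008, 0.002, 0, 0, 0, 0.15, 0.001, 0.016, 0.004, 0, 0, 0, 0.15, 0.001, 0.024, 0.007, 0, 0, 0, 0.15, 0.001, 0.032, 0.0105, 0, 0, 0, 0.15])

```text
clock: 13.75
tcp_pos: [0.6382, 0.0074, 0.2131]
orientation: [[0.007, 0.97, 0.243], [0.003, 0.243, -0.97], [-1.0, 0.008, -0.001]]
contact_force: [-3.2, 4.3, -1.1]
gripper_width: 0.249
```

```bash
python3 - <<'E'
from h import *
st();fh()
arc([.5,.55],r=.1715,z=.212)
E
```

```text
t 13.75 tcp [0.6382 0.0074 0.2131] F [-3.21  4.32 -1.13] w 0.249 q [-0.08  0.28  1.17  0.    1.68 -0.32]
h 0.45 r 0.1726 Ftan(on tool, - = resist clockwise) -3.89 Frad 3.72
h now 0.45002454137589587 r 0.1726459887463743
0.5 [0.0012, 0.0073, 0.0047] [0.1, -0.1, -0.5]
0.55 [0.0012, 0.0149, 0.0087] [0.1, -0.1, -0.5]
```

Call:
servo_tool(rows=[0, 0.0075, 0.003, 0, 0, 0, 0.15, 0, 0.015, 0.007, 0, 0, 0, 0.15])

```text
clock: 14.0
tcp_pos: [0.6546, 0.0039, 0.2131]
orientation: [[0.008, 0.97, 0.243], [0.003, 0.243, -0.97], [-1.0, 0.008, -0.001]]
contact_force: [-3.8, 3.7, -0.4]
gripper_width: 0.254
```

```bash
python3 - <<'E'
from h import *
import cv2
st();fh()
arc(np.arange(.45,-.56,-.1),r=.1718,z=.212)
cv2.imwrite("pics/s9.png",cv2.resize(robot.grab_frame("scene")[200:310,200:340],None,fx=5.4,fy=5.4,interpolation=cv2.INTER_CUBIC))
E
```

```text
t 14.0 tcp [0.6546 0.0039 0.2131] F [-3.76  3.67 -0.36] w 0.254 q [-0.08  0.32  1.12  0.    1.69 -0.33]
h 0.547 r 0.1728 Ftan(on tool, - = resist clockwise) -4.59 Frad 2.55
h now 0.5467432715557485 r 0.1727898420002506
0.45 [0.001, -0.0154, -0.0066] [0.1, -0.0, -0.5]
0.35 [0.0009, -0.0314, -0.0127] [0.1, -0.0, -0.5]
0.25 [0.0008, -0.048, -0.0172] [0.1, -0.0, -0.5]
0.15 [0.0006, -0.0649, -0.02] [0.1, -0.0, -0.5]
0.05 [0.0005, -0.0821, -0.0211] [0.1, -0.0, -0.5]
-0.05 [0.0004, -0.0992, -0.0205] [0.1, -0.0, -0.5]
-0.15 [0.0002, -0.1162, -0.0181] [0.1, -0.0, -0.5]
-0.25 [0.0001, -0.1329, -0.0141] [0.1, -0.0, -0.5]
-0.35 [-0.0001, -0.1491, -0.0085] [0.1, -0.0, -0.5]
-0.45 [-0.0002, -0.1647, -0.0012] [0.1, -0.0, -0.5]
-0.55 [-0.0003, -0.1795, 0.0075] [0.1, -0.0, -0.5]
```

View pics/s9.png

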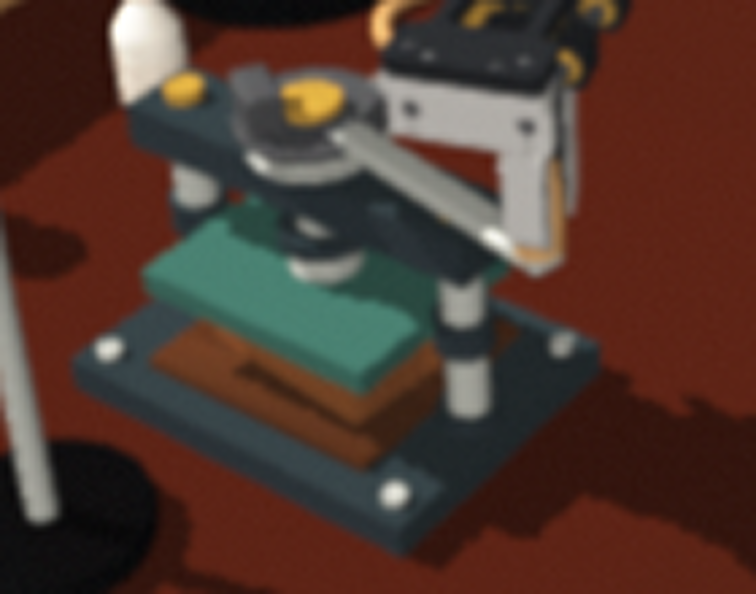

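Call:
servo_tool(rows=[0, -0.0155, -0.0065, 0, 0, 0, 0.15, 0, -0.0315, -0.0125, 0, 0, 0, 0.15, 0, -0.048, -0.017, 0, 0, 0, 0.15, 0, -0.065, -0.02, 0, 0, 0, 0.15, 0, -0.082, -0.021, 0, 0, 0, 0.15, 0, -0.099, -0.0205, 0, 0, 0, 0.15, 0, -0.116, -0.018, 0, 0, 0, 0.15, 0, -0.133, -0.014, 0, 0, 0, 0.15, 0, -0.149, -0.0085, 0, 0, 0, 0.15, 0, -0.1645, -0.001, 0, 0, 0, 0.15, 0, -0.1785, 0.007, 0, 0, 0, 0.15, 0, -0.1785, 0.007, 0, 0, 0, 0.15])

```text
clock: 15.55
tcp_pos: [0.4825, -0.0487, 0.2129]
orientation: [[0.01, 0.971, 0.24], [-0.002, 0.24, -0.971], [-1.0, 0.009, 0.004]]
contact_force: [-1.8, 1.0, 6.7]
gripper_width: 0.252
```

```bash
python3 - <<'E'
from h import *
st();fh()
arc(np.arange(-.5,.56,.05),r=.1718,z=.212)
E
```

```text
t 15.55 tcp [ 0.4825 -0.0487  0.2129] F [-1.75  1.05  6.69] w 0.252 q [-0.22 -0.06  1.55  0.    1.64 -0.46]
h -0.557 r 0.1705 Ftan(on tool, - = resist clockwise) -0.39 Frad 2.0
h now -0.5565293948295189 r 0.1704961189946458
-0.5 [0.001, 0.0075, -0.0063] [-0.1, 0.2, -0.5]
-0.45 [0.001, 0.0149, -0.0105] [-0.1, 0.2, -0.5]
-0.4 [0.0011, 0.0226, -0.0144] [-0.1, 0.2, -0.5]
-0.35 [0.0012, 0.0305, -0.0178] [-0.1, 0.2, -0.5]
-0.3 [0.0012, 0.0385, -0.0209] [-0.1, 0.2, -0.5]
-0.25 [0.0013, 0.0467, -0.0235] [-0.1, 0.2, -0.5]
-0.2 [0.0014, 0.055, -0.0258] [-0.1, 0.2, -0.5]
-0.15 [0.0014, 0.0634, -0.0276] [-0.1, 0.2, -0.5]
-0.1 [0.0015, 0.0718, -0.029] [-0.1, 0.2, -0.5]
-0.05 [0.0016, 0.0804, -0.0299] [-0.1, 0.2, -0.5]
-0.0 [0.0017, 0.0889, -0.0305] [-0.1, 0.2, -0.5]
0.05 [0.0017, 0.0975, -0.0306] [-0.1, 0.2, -0.5]
0.1 [0.0018, 0.1061, -0.0303] [-0.1, 0.2, -0.5]
0.15 [0.0019, 0.1147, -0.0296] [-0.1, 0.2, -0.5]
0.2 [0.002, 0.1232, -0.0284] [-0.1, 0.2, -0.5]
0.25 [0.0021, 0.1316, -0.0268] [-0.1, 0.2, -0.5]
0.3 [0.0022, 0.14, -0.0248] [-0.1, 0.2, -0.5]
0.35 [0.0022, 0.1482, -0.0224] [-0.1, 0.2, -0.5]
0.4 [0.0023, 0.1563, -0.0195] [-0.1, 0.2, -0.5]
0.45 [0.0024, 0.1643, -0.0163] [-0.1, 0.2, -0.5]
0.5 [0.0025, 0.1721, -0.0127] [-0.1, 0.2, -0.5]
0.55 [0.0026, 0.1796, -0.0086] [-0.1, 0.2, -0.5]
```

Stroke 3, in pieces, watching the force.

Call:
servo_tool(rows=[-0.001, 0.0075, -0.006, 0, 0, 0, 0.15, -0.001, 0.0225, -0.014, 0, 0, 0, 0.15, -0.001, 0.0385, -0.021, 0, 0, 0, 0.15, -0.001, 0.055, -0.026, 0, 0, 0, 0.15, -0.001, 0.063, -0.0275, 0, 0, 0, 0.15])

```text
clock: 16.18
tcp_pos: [0.5389, -0.0059, 0.213]
orientation: [[0.008, 0.97, 0.242], [-0.004, 0.242, -0.97], [-1.0, 0.007, 0.006]]
contact_force: [-1.4, -6.4, 5.2]
gripper_width: 0.251
```

```bash
python3 - <<'E'
from h import *
st();fh()
arc(np.arange(-.1,.56,.05),r=.1715,z=.212)
E
```

```text
t 16.175 tcp [ 0.5389 -0.0059  0.213 ] F [-1.41 -6.44  5.19] w 0.251 q [-0.11  0.06  1.43 -0.    1.65 -0.36]
h -0.14 r 0.1719 Ftan(on tool, - = resist clockwise) -3.92 Frad -5.3
h now -0.14023423806095736 r 0.17190457861524902
-0.1 [0.001, 0.0069, -0.0007] [0.0, 0.3, -0.4]
-0.05 [0.0011, 0.0154, -0.0016] [0.0, 0.3, -0.4]
0.0 [0.0011, 0.024, -0.0022] [0.0, 0.3, -0.4]
0.05 [0.0012, 0.0325, -0.0023] [0.0, 0.3, -0.4]
0.1 [0.0012, 0.0411, -0.0019] [0.0, 0.3, -0.4]
0.15 [0.0013, 0.0496, -0.0012] [0.0, 0.3, -0.4]
0.2 [0.0013, 0.0581, 0.0] [0.0, 0.3, -0.4]
0.25 [0.0014, 0.0666, 0.0016] [0.0, 0.3, -0.4]
0.3 [0.0015, 0.0749, 0.0036] [0.0, 0.3, -0.4]
0.35 [0.0015, 0.0831, 0.0061] [0.0, 0.3, -0.4]
0.4 [0.0016, 0.0912, 0.0089] [0.0, 0.3, -0.4]
0.45 [0.0017, 0.0991, 0.0122] [0.0, 0.3, -0.4]
0.5 [0.0018, 0.1069, 0.0158] [0.0, 0.3, -0.4]
0.55 [0.0018, 0.1145, 0.0198] [0.0, 0.3, -0.4]
```

Call:
servo_tool(rows=[-0.001, 0.007, 0.0005, 0, 0, 0, 0.15, -0.001, 0.0155, 0, 0, 0, 0, 0.15, -0.001, 0.024, -0.0005, 0, 0, 0, 0.15, -0.001, 0.0325, -0.0005, 0, 0, 0, 0.15])

```text
clock: 16.68
tcp_pos: [0.5686, 0.0045, 0.213]
orientation: [[0.005, 0.97, 0.243], [0.002, 0.243, -0.97], [-1.0, 0.005, -0.001]]
contact_force: [-4.3, -2.9, 3.0]
gripper_width: 0.25
```

```bash
python3 - <<'E'
from h import *
st();fh()
arc(np.arange(.1,.56,.05),r=.1715,z=.212)
E
```

```text
t 16.675 tcp [0.5686 0.0045 0.213 ] F [-4.29 -2.94  3.  ] w 0.25 q [-0.09  0.13  1.35  0.    1.65 -0.34]
h 0.043 r 0.1721 Ftan(on tool, - = resist clockwise) -4.86 Frad -1.84
h now 0.043072332739088504 r 0.17210523016470078
0.1 [0.0011, 0.0097, 0.001] [0.1, -0.0, -0.3]
0.15 [0.0011, 0.0183, 0.0017] [0.1, -0.0, -0.3]
0.2 [0.0012, 0.0268, 0.0029] [0.1, -0.0, -0.3]
0.25 [0.0012, 0.0352, 0.0045] [0.1, -0.0, -0.3]
0.3 [0.0013, 0.0435, 0.0066] [0.1, -0.0, -0.3]
0.35 [0.0013, 0.0517, 0.009] [0.1, -0.0, -0.3]
0.4 [0.0013, 0.0598, 0.0119] [0.1, -0.0, -0.3]
0.45 [0.0014, 0.0678, 0.0151] [0.1, -0.0, -0.3]
0.5 [0.0014, 0.0755, 0.0188] [0.1, -0.0, -0.3]
0.55 [0.0014, 0.0831, 0.0228] [0.1, -0.0, -0.3]
```

Call:
servo_tool(rows=[-0.001, 0.01, 0.001, 0, 0, 0, 0.15, -0.001, 0.0185, 0.0015, 0, 0, 0, 0.15, -0.001, 0.027, 0.003, 0, 0, 0, 0.15, -0.001, 0.035, 0.0045, 0, 0, 0, 0.15])

```text
clock: 17.18
tcp_pos: [0.6026, 0.0095, 0.2131]
orientation: [[0.001, 0.97, 0.244], [0.004, 0.244, -0.97], [-1.0, 0.002, -0.004]]
contact_force: [-5.9, -0.1, 0.4]
gripper_width: 0.249
```

```bash
python3 - <<'E'
from h import *
st();fh()
arc(np.arange(.3,.56,.05),r=.1715,z=.212)
E
```

```text
t 17.175 tcp [0.6026 0.0095 0.2131] F [-5.89 -0.08  0.39] w 0.249 q [-0.08  0.21  1.26  0.    1.67 -0.33]
h 0.243 r 0.1724 Ftan(on tool, - = resist clockwise) -5.89 Frad 0.15
h now 0.2428334135578496 r 0.172412797224702
0.3 [0.0011, 0.0093, 0.0032] [0.1, -0.2, -0.1]
0.35 [0.0011, 0.0176, 0.0056] [0.1, -0.2, -0.1]
0.4 [0.0011, 0.0256, 0.0085] [0.1, -0.2, -0.1]
0.45 [0.0011, 0.0336, 0.0118] [0.1, -0.2, -0.1]
0.5 [0.0011, 0.0413, 0.0154] [0.1, -0.2, -0.1]
0.55 [0.0011, 0.0489, 0.0195] [0.1, -0.2, -0.1]
```

Rising (5.9 N): contact is likely.

Call:
servo_tool(rows=[0, 0.009, 0.003, 0, 0, 0, 0.15, 0, 0.0175, 0.0055, 0, 0, 0, 0.15, 0, 0.0255, 0.0085, 0, 0, 0, 0.15])

```text
clock: 17.55
tcp_pos: [0.6291, 0.0086, 0.2131]
orientation: [[0.0, 0.97, 0.245], [0.006, 0.245, -0.97], [-1.0, 0.002, -0.006]]
contact_force: [-7.2, 2.1, 0.7]
gripper_width: 0.251
```

```bash
python3 - <<'E'
from h import *
st();fh()
arc(np.arange(.45,.56,.05),r=.172,z=.212)
E
```

```text
t 17.55 tcp [0.6291 0.0086 0.2131] F [-7.23  2.08  0.67] w 0.251 q [-0.08  0.27  1.19  0.01  1.68 -0.33]
h 0.396 r 0.1726 Ftan(on tool, - = resist clockwise) -7.42 Frad 1.23
h now 0.39629148634149813 r 0.1725860445281025
0.45 [0.0011, 0.0083, 0.0041] [0.2, -0.3, -0.1]
0.5 [0.0011, 0.0161, 0.0077] [0.2, -0.3, -0.1]
0.55 [0.0011, 0.0237, 0.0118] [0.2, -0.3, -0.1]
```

Call:
servo_tool(rows=[0, 0.0085, 0.004, 0, 0, 0, 0.15, 0, 0.016, 0.0077, 0, 0, 0, 0.15, 0, 0.024, 0.012, 0, 0, 0, 0.15, 0, 0.027, 0.0135, 0, 0, 0, 0.15])

```text
clock: 18.05
tcp_pos: [0.6584, 0.0028, 0.2131]
orientation: [[-0.0, 0.969, 0.245], [0.008, 0.245, -0.969], [-1.0, 0.001, -0.007]]
contact_force: [-9.1, 3.8, 0.5]
gripper_width: 0.256
```

```bash
python3 - <<'E'
from h import *
import cv2
st();fh()
arc(np.arange(.45,-.26,-.1),r=.172,z=.212)
cv2.imwrite("pics/s10.png",cv2.resize(robot.grab_frame("scene")[200:310,200:340],None,fx=5.4,fy=5.4,interpolation=cv2.INTER_CUBIC))
E
```

```text
t 18.05 tcp [0.6584 0.0028 0.2131] F [-9.05  3.76  0.52] w 0.256 q [-0.09  0.33  1.11  0.01  1.7  -0.33]
h 0.57 r 0.1728 Ftan(on tool, - = resist clockwise) -9.75 Frad 1.03
h now 0.5697651281006679 r 0.1727960465277198
0.45 [0.0012, -0.0187, -0.0088] [0.2, -0.4, -0.1]
0.35 [0.0012, -0.0347, -0.0149] [0.2, -0.4, -0.1]
0.25 [0.0012, -0.0513, -0.0195] [0.2, -0.4, -0.1]
0.15 [0.0012, -0.0683, -0.0223] [0.2, -0.4, -0.1]
0.05 [0.0012, -0.0854, -0.0235] [0.2, -0.4, -0.1]
-0.05 [0.0011, -0.1026, -0.0229] [0.2, -0.4, -0.1]
-0.15 [0.0011, -0.1197, -0.0206] [0.2, -0.4, -0.1]
-0.25 [0.001, -0.1364, -0.0166] [0.2, -0.4, -0.1]
```

View pics/s10.png

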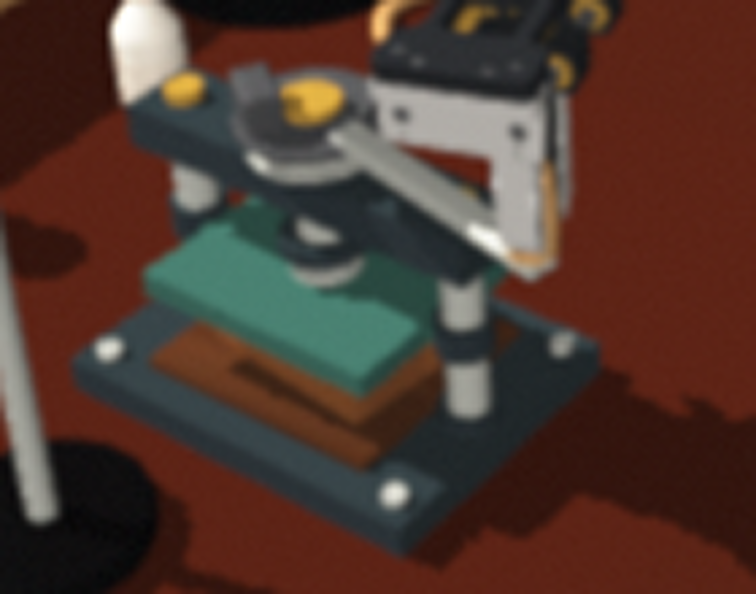

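Call:
servo_tool(rows=[0, -0.004, -0.002, 0, 0, 0, 0.15, 0, -0.008, -0.004, 0, 0, 0, 0.15, 0, -0.008, -0.004, 0, 0, 0, 0.35, 0, -0.008, -0.004, 0, 0, 0, 0.55, 0, -0.008, -0.004, 0, 0, 0, 0.55, 0, -0.008, -0.004, 0, 0, 0, 0.55])

```text
clock: 18.85
tcp_pos: [0.6516, 0.0011, 0.2156]
orientation: [[0.008, 0.97, 0.242], [0.002, 0.242, -0.97], [-1.0, 0.008, 0.0]]
contact_force: [0.8, -0.4, -0.1]
gripper_width: 0.546
```

```bash
python3 - <<'E'
from h import *
import cv2
st();fh()
cv2.imwrite("pics/w11.png",cv2.resize(robot.grab_frame("wrist")[150:350,200:460],None,fx=3,fy=3))
E
```

```text
t 18.85 tcp [0.6516 0.0011 0.2156] F [ 0.77 -0.38 -0.08] w 0.546 q [-0.09  0.31  1.13  0.    1.69 -0.33]
h 0.534 r 0.1693 Ftan(on tool, - = resist clockwise) 0.85 Frad -0.18
```

View pics/w11.png

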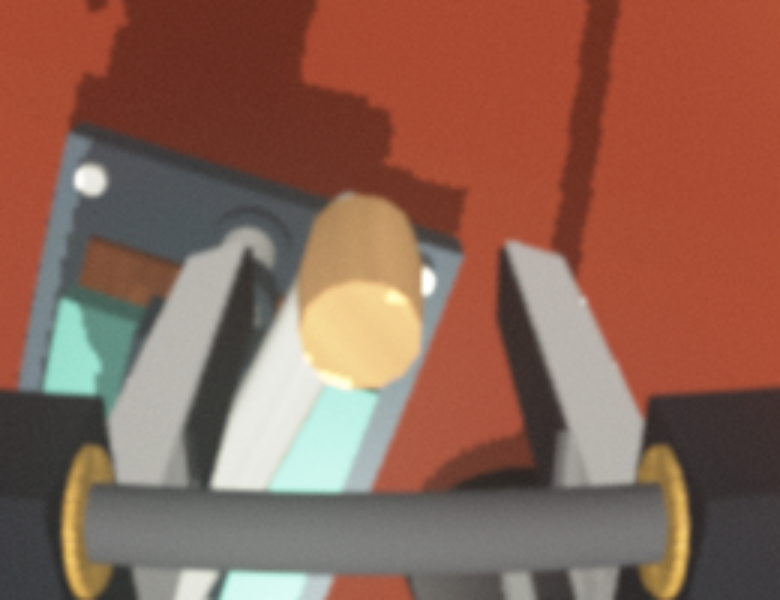

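Released and clear of the grip; lifting straight up, then away.

Call:
servo_tool(rows=[-0.03, 0, 0, 0, 0, 0, 0.55, -0.07, 0, 0, 0, 0, 0, 0.55, -0.1, 0, -0.01, 0, 0, 0, 0.55, -0.11, -0.03, -0.05, 0, 0, 0, 0.55, -0.11, -0.07, -0.09, 0, 0, 0, 0.55, -0.11, -0.12, -0.12, 0, 0, 0, 0.55, -0.11, -0.15, -0.15, 0, 0, 0, 0.55, -0.11, -0.15, -0.15, 0, 0, 0, 0.55])

```text
clock: 19.9
tcp_pos: [0.4669, 0.1114, 0.3257]
orientation: [[0.01, 0.969, 0.245], [0.002, 0.245, -0.969], [-1.0, 0.011, 0.0]]
contact_force: [0.7, -0.3, 0.4]
gripper_width: 0.552
```

```bash
python3 - <<'E'
from h import *
import cv2
st()
cv2.imwrite("pics/s12.png",cv2.resize(robot.grab_frame("scene")[180:310,200:340],None,fx=4.6,fy=4.6,interpolation=cv2.INTER_CUBIC))
t=robot.grab_frame("top");cv2.imwrite("pics/t12.png",t)
E
```

```text
t 19.9 tcp [0.4669 0.1114 0.3257] F [ 0.65 -0.28  0.37] w 0.552 q [ 0.12 -0.08  1.34  0.    1.87 -0.13]
```

View pics/s12.png

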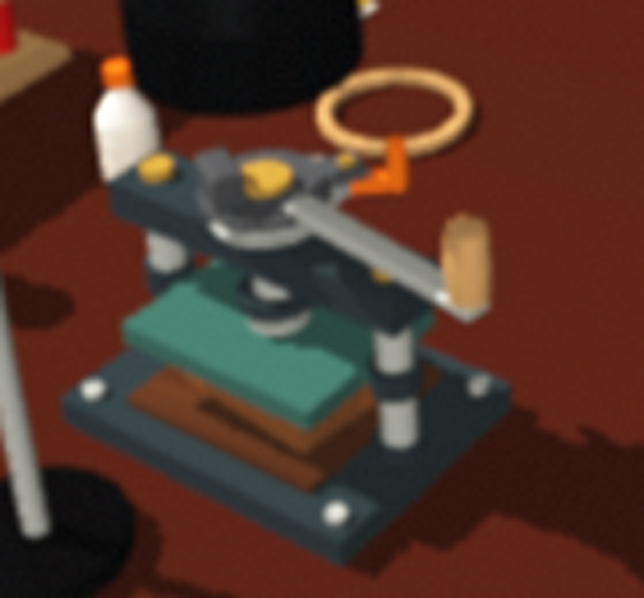

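View pics/t12.png

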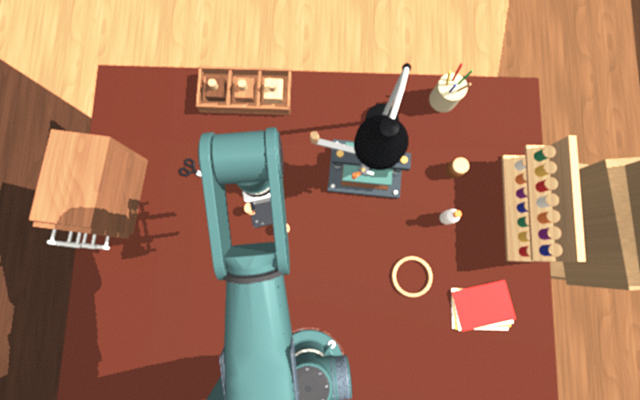

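```bash
python3 - <<'E'
from h import *
st(); print(robot.finish_job())
E
```

```text
t 20.0 tcp [0.4688 0.1103 0.3246] F [-0.09  0.16 -0.36] w 0.549 q [ 0.11 -0.07  1.34  0.    1.86 -0.13]
the job is handed in; nothing more can be done
None
```

I flipped the orange knob to winding down and clamped the block with three handle strokes. The job was handed in at 20 s of the 72 s allowed.

- **Knob:** I pushed it over with the shut fingers, tool leaning 35°. The last pictures show it still leaning to the winding-down side.
- **Clamping force:** The handle resisted with about 4 to 5 N while the platen was free. In the third stroke it climbed steadily to about 9.75 N at 0.57 rad, inside the good 9 to 13 N range. By my estimate that is about 160 N on the block. The contact force itself could not be read directly.
- **Letting go:** I eased the load off, opened the gripper, lifted clear and moved away. The force reading was then near zero.
- **Final pictures:** The platen sits on the block and the block looks unmoved. The lamp, glue, hoop and jar are where they were. The robot arm partly hid the spools and scissors in the last top view, but the arm never went near them at table height.
- **Disagreement:** During the third stroke the platen showed no visible movement in the scene picture. That fits the block already being almost touched when the stroke began. The force rise is what tells me it was clamped.

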